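# Check the grip of a sprung specimen clamp with a feeler

## Robot

A 7-joint arm with a two-finger parallel gripper is mounted at the origin on the work surface. World frame = base frame: x ahead of the robot, y to its left, z up, the work surface at z = 0. Lengths are in m, angles in rad, forces in N, time in s.
With the tool pointing down it reaches from about 0.4 to 0.85 m from the base axis. Payload 10.4 kg.
Tool frame: the origin (TCP) lies on the centre line of the jaws, within the pads' length; the fingertips stand r.tip_extent ahead of it and the grasp point (between the pads) lies 8 mm behind it (r.tip_extent is the distance from the TCP to the fingertips, in m); z points along the fingers, y is the direction in which the jaws open and shut (so a half turn about z gives the same grasp; the last joint's range is limited). The gripper opens to 87 mm and grips with 3 to 60 N. Pads are 19 mm wide; open, the fingers measure 117 mm over their backs; the gripper's body (75 mm by 190 mm) begins 51 mm behind the grasp point.
Start: joints at [-1.187, 0.332, -0.065, 1.46, 0.022, 1.35, -0.088], TCP at [0.247, 0.574, 0.234] pointing down, gripper open.
Joint ranges: [-2.6, 2.6], [-0.5, 2.12], [-1.47, 1.34], [0.16, 2.42], [-1.27, 4.41], [0.06, 2.06], [-2.6, 2.6]. Speed limits (rad/s): [2.22, 2.22, 2.79, 2.79, 3.14, 3.14, 3.14].

## Interface

Orientations are given as a unit quaternion [x, y, z, w].
In Python, from bench import r gives the robot as it stands.
- The arm moves only by the shell command python3 -m jog 'ROWS' [FORCE]. ROWS is JSON, a list of rows, each a list of 7 numbers: the shift along the tool's x, y, z in cm, then the turn, a rotation vector about the tool's x, y, z in rad, then the opening, from -1 (shut) to 1 (fully open). In form: [[tx, ty, tz, wx, wy, wz, jaw], ...]. A call has 1 to 20 rows; each row shifts and turns the commanded pose from where the row before left it, along the tool's axes as they then stand; what a row does not reach is not made up. A row lasts 1/8 s, in which the tool goes at most 62.5 mm and 10.7 degrees, less where a joint would pass 70% of its speed; a pose out of reach is approached as far as the arm can. A call with a gripper value outside its range is refused whole. The fingers move at their own pace and stop on an object; FORCE is the grip in N (left out, the last holds). Time passes only in rows, so rows that do not move let the fingers close. It gives the time, the measured TCP pose, the force and the opening at its end, in the units of the state.
- r.read_state(): the state, without advancing time (a new reading comes with each control period).
- r.camera(name): name is "scene" or "side" or "wrist"; returns a dict with "frame" (400x640x3 uint8, red, green, blue), "fx", "fy", "cx", "cy" (pixels), "k1" (the pictures are not rectified: a ray, as slopes to the right and down, at radius r is drawn at 1 + k1 r^2 times it, then the intrinsics apply), "camera_from_world" (4x4, takes a point from world to camera coordinates). Camera axes: x right, y down, z forward; pixel columns grow to the right and rows downward; lengths in m; the calibration is good to about 2 mm. A picture is of the moment at which its call begins. There is no depth.
- r.close_job(): hands the job in, once; it reports no verdict.
Trained networks look in a picture, given as the dict that the camera call returned (one of the last four; its "shot" number tells which), for a name from the list of things; names that differ only in an ending like _2 or _b are one class to them, and where a whole thing is asked for, a point or a joint stands for the part that bears it (a point fixed in the world has none). Each returns a list of dicts, best first, with "score" (0 to 1); they miss things now and then, are a little off and sometimes report something else, mostly with a low value. They report only what shows in the picture. A call takes as long as a camera call. They do not tell look-alikes from the thing itself.
- r.search_frame(picture, thing): "rect" ([left, top, right, bottom] in pixels, round what is visible of it).
The state is a dict: "time": time; "joint_positions": joint angles; "joint_vel": joint speeds; "joint_torque": joint torques, N m; "ee_pos": TCP position; "eef_rot": TCP orientation; "ft_force": force on the tool from outside, world axes, zero at the start; "torque": the same for the moment, N m; "width": finger opening in m.
Only numpy, scipy, OpenCV 4.12 (cv2) and the standard library are available. Lean on these libraries where they do the work, as an engineer would, in place of code of your own. Each camera call takes 0.05 s, during which the arm holds its last target.

## Task

Check that the sprung specimen clamp on the microscope table grips: take the feeler that will drag between its jaws (the one with the thick blade, the thin one just drops through loose), lower the blade between the two jaws, lined up with the gap and centred on the clamp, down to the clamp's floor, and keep hold of it there for a moment. Then draw it out again and stand it upright, as it stood before, on the cork mat, and let go. Leave the thin feeler where it is.

Things in the scene. Friction and masses are not known exactly. Their poses are not given: they have to be found in the camera images.
- thick_feeler: Feeler to use, about 0.2 kg, stands on its long edge. Steel blade 70 mm long (x), 12 thick (y), 34 high (z); behind it (-x) a wooden handle 60 long, 26 wide, 40 high. Origin: underside, mid-blade: blade x = -35..35, handle x = -95..-35 mm, all from z = 0 up. Grip the handle at x = -47 mm across its width, from above, firmly (40 N). z is up; at the start the handle points roughly to the robot.
- thin_feeler: The other feeler: same size, wooden handle, axes and origin, but its blade is only 4 mm thick, too thin for the gap. To be left where it is. It stands 140 mm or more to one side (left or right) of the thick feeler.
- clamp: Fixed clamp. Origin: underside, middle. Grey base 40 (x) by 90 mm (y), top (the floor) at z = 10. Two jaws, 36 long (x), face each other over an 8 mm gap along x, at y = 0, open above and at both ends. Each jaw yields up to 12 mm in y (1 N + 0.4 N/mm). From z = 34 they flare to 28 mm apart at the top, z = 51. A 12 mm blade drags: up to 12 N to enter. Either end alike; the handle stays beyond the base's end.
- mat: Cork mat fixed flat on the table, 180 mm (x) by 140 mm (y), 4 mm thick. Origin: underside, middle; its top is at z = 4 mm.
There are look-alikes about, which are no part of the job. Several things look just like the clamp: the one meant starts farthest to the robot's right.

How it is judged:
On the way:
1. held thick blade drags between the jaws, underside within 10 mm of the clamp's floor, mid-blade within 15 mm along and 8 mm across of the clamp's middle, in line and upright within 10 degrees (z of thick_feeler in the frame of clamp below 0.02 m and x of thick_feeler in the frame of clamp between -0.015 and 0.015 m and y of thick_feeler in the frame of clamp between -0.008 and 0.008 m and angle between the x axis of thick_feeler and the x axis of clamp, either way round below 0.175 rad and angle between thick_feeler's own z axis and vertical below 0.175 rad and contact force between thick_feeler and clamp above 0.5 N and contact force between the fingers and thick_feeler above 1 N), for 0.3 s.
At the end, for the whole second after the job is handed in: The thick feeler stands upright (within 10 degrees), released and at rest on the cork mat, the middle of its blade over the mat (within 90 mm of the mat's middle along x, 70 mm along y, its underside at most 12 mm above the table); the thin feeler is within 30 mm of its start (x of thick_feeler in the frame of mat between -0.09 and 0.09 m and y of thick_feeler in the frame of mat between -0.07 and 0.07 m and z of thick_feeler in the frame of mat below 0.012 m and angle between thick_feeler's own z axis and vertical below 0.175 rad and linear speed of thick_feeler below 0.02 m/s and distance of thin_feeler from where it was at the start of the episode below 0.03 m); the robot touches nothing.
It fails at once if the thin feeler is moved by more than 30 mm (distance of thin_feeler from where it was at the start of the episode above 0.03 m).
It also fails if it takes over 45 s, if anything falls off the work surface, if the arm or the gripper's body presses on something with over 40 N, if the wrist force passes 120 N, or if a joint passes its speed limit or range.

## Working session

There is one attempt and no reset: what is moved stays moved. The work goes in short steps, Python scripts to look and compute and a shell command to move; the robot and the scene stay as the last step left them, time stands still between calls to the robot, and variables do not carry over. Pictures are saved under pics/ and viewed, and the job is handed in when it is done.

```bash
mkdir -p pics; ls; python3 - <<'E'
from bench import r
import cv2, numpy as np
print(r.tip_extent, r.read_state())
for n in ["scene","side","wrist"]:
    c=r.camera(n)
    cv2.imwrite(f"pics/{n}0.png",c["frame"][:,:,::-1])
    print(n,c["fx"],c["fy"],c["cx"],c["cy"],c["k1"],np.round(c["camera_from_world"],3).tolist())
    for t in ["thick_feeler","thin_feeler","clamp","mat"]:
        print(t,[(round(d["score"],2),np.round(d["rect"]).tolist()) for d in r.search_frame(c,t)])
E
```

```text
pics
0.011 {'time': 0.0, 'joint_positions': array([-1.18660992,  0.3328737 , -0.06469725,  1.46092416,  0.02160393,
        1.34991958, -0.08849982]), 'joint_vel': array([-4.96010430e-05, -1.54837449e-03, -8.45183847e-04,  4.08930968e-04,
       -8.32781136e-05, -6.63127235e-04,  2.67393312e-04]), 'joint_torque': array([ 5.76495622e-04, -6.23260045e+01,  2.50025588e-02, -3.89894485e+01,
       -6.13466394e-02,  3.98377818e-02,  1.65169972e-04]), 'ee_pos': array([0.2471482 , 0.57365353, 0.23276098]), 'eef_rot': array([ 2.01984354e-01,  9.79388488e-01, -7.06175499e-04, -1.09219874e-04]), 'ft_force': array([-0.55829155,  0.10263861,  0.7670397 ]), 'torque': array([-0.00099078, -0.0101154 ,  0.01349697]), 'width': 0.08717653705824689}
scene 518.5589029638263 518.5589029638263 316.67122233223716 197.86808241364443 0.01386396494515789 [[-0.842, 0.539, -0.01, 0.447], [0.288, 0.434, -0.854, -0.118], [-0.456, -0.722, -0.52, 1.359], [0.0, 0.0, 0.0, 1.0]]
thick_feeler []
thin_feeler [(0.74, [320.0, 230.0, 384.0, 264.0])]
clamp [(0.93, [244.0, 182.0, 268.0, 222.0]), (0.87, [285.0, 207.0, 318.0, 253.0]), (0.61, [408.0, 227.0, 455.0, 273.0])]
mat [(0.59, [235.0, 140.0, 314.0, 168.0])]
side 393.8757073852649 393.8757073852649 313.893859964578 201.5422582573665 -0.09568990467828183 [[0.956, -0.293, 0.005, -0.527], [-0.219, -0.726, -0.652, 0.134], [0.194, 0.622, -0.758, 0.815], [0.0, 0.0, 0.0, 1.0]]
thick_feeler [(0.72, [266.0, 105.0, 311.0, 121.0])]
thin_feeler [(0.83, [272.0, 147.0, 322.0, 166.0])]
clamp [(0.95, [316.0, 157.0, 336.0, 202.0]), (0.71, [352.0, 200.0, 370.0, 244.0]), (0.71, [236.0, 128.0, 254.0, 159.0])]
mat [(0.83, [275.0, 301.0, 380.0, 381.0])]
wrist 280.82772798815506 280.82772798815506 317.3866933542443 198.10674420815099 -0.04204103449783886 [[0.394, 0.919, 0.001, -0.626], [0.886, -0.38, 0.267, -0.034], [0.246, -0.104, -0.964, 0.39], [0.0, 0.0, 0.0, 1.0]]
thick_feeler []
thin_feeler []
clamp []
mat []
```

View pics/scene0.png

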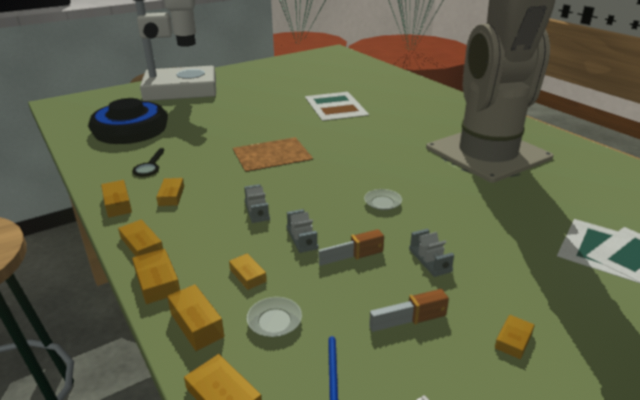

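View pics/side0.png

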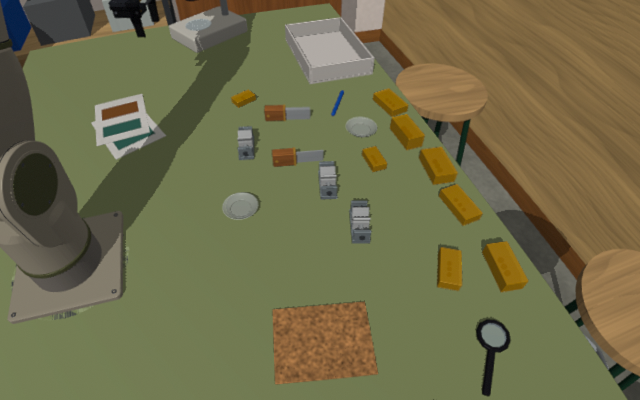

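View pics/wrist0.png

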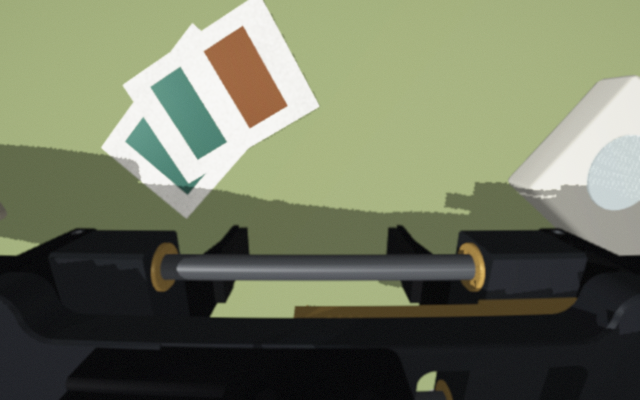

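Side view (robot left, its right is down): feelers at (288,113) and (297,157), three clamps at (245,143), (327,180), (361,221), and the mat at (324,342). In the scene view the feelers are at (408,310) and (352,247). The rightmost clamp is side (361,221) = scene (256,202). Next I'll locate these and crop the feelers.

```bash
cat > h.py <<'E'
from bench import r
import cv2, numpy as np
from scipy.optimize import least_squares
def proj(c,P):
    p=(c["camera_from_world"]@np.append(P,1))[:3]; s=p[:2]/p[2]; s=s*(1+c["k1"]*(s@s))
    return np.array([c["fx"]*s[0]+c["cx"],c["fy"]*s[1]+c["cy"]])
def K(c): return np.array([[c["fx"],0,c["cx"]],[0,c["fy"],c["cy"]],[0,0,1.]])
def ray(c,uv):
    s=cv2.undistortPoints(np.array([[uv]],float),K(c),np.array([c["k1"],0,0,0,0.]))[0,0]
    M=c["camera_from_world"]; R=M[:3,:3]; o=-R.T@M[:3,3]; d=R.T@np.array([s[0],s[1],1]); return o,d
def onz(c,uv,z):
    o,d=ray(c,uv); return o+d*(z-o[2])/d[2]
def tri(*cu):
    f=lambda P:np.concatenate([proj(c,P)-np.array(u) for c,u in cu])
    s=least_squares(f,[.6,0,.02]); return s.x,np.sqrt(2*s.cost/len(cu))
def crop(c,box,name,k):
    x0,y0,x1,y1=box; cv2.imwrite(name,cv2.resize(c["frame"][y0:y1,x0:x1,::-1],None,fx=k,fy=k,interpolation=cv2.INTER_CUBIC))
E
python3 - <<'E'
from h import *
s=r.camera("scene"); d=r.camera("side")
crop(s,(310,220,470,340),"pics/sc_f.png",5)
crop(d,(230,90,390,210),"pics/sd_f.png",5)
for n,u,v in [("fA",(408,310),(288,113)),("fB",(352,247),(297,157)),("c1",(431,250),(245,143)),("c2",(301,230),(327,180)),("c3",(256,202),(361,221)),("mat",(273,153),(324,342))]:
    print(n,[np.round(x,3) for x in tri((s,u),(d,v))])
E
```

```text
fA [array([0.577, 0.345, 0.019]), np.float64(0.566)]
fB [array([0.553, 0.158, 0.019]), np.float64(0.507)]
c1 [array([0.436, 0.249, 0.021]), np.float64(0.167)]
c2 [array([0.603, 0.057, 0.019]), np.float64(0.421)]
c3 [array([ 0.633, -0.085,  0.022]), np.float64(0.502)]
mat [array([ 0.473, -0.312,  0.001]), np.float64(1.488)]
```

View pics/sc_f.png

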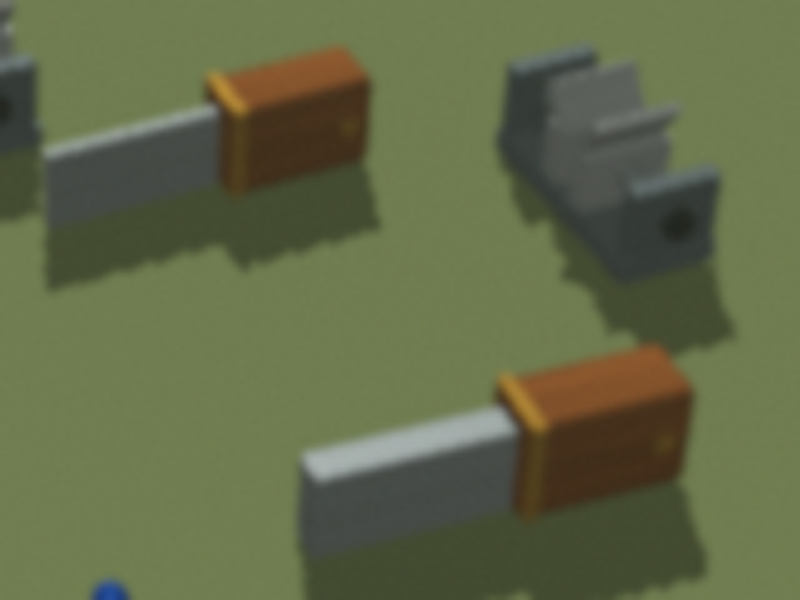

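View pics/sd_f.png

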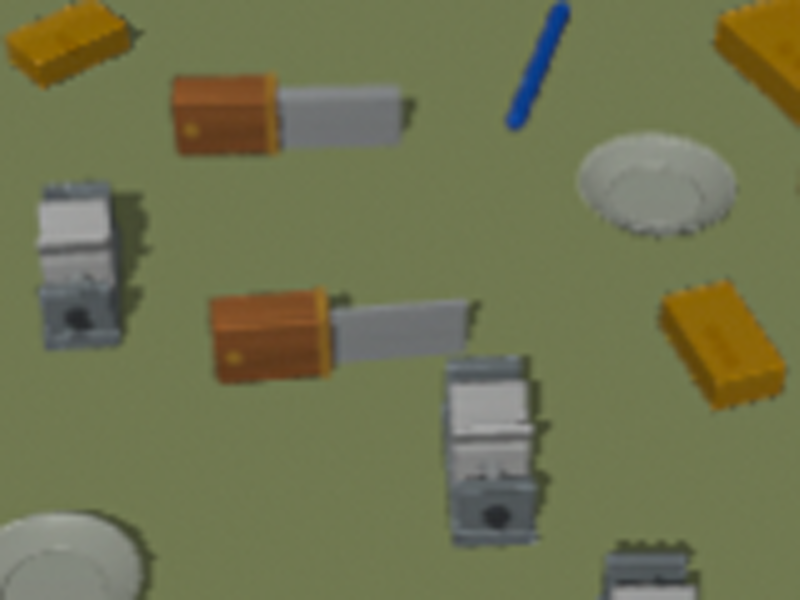

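The thick blade is the feeler at scene (408,310) / side (288,113), approx. (0.577, 0.345). Its 12 mm top face shows clearly in the crop. The one at scene (352,247) is thin. I'll fly above the thick one.

```bash
python3 -m jog '[[-3,-0.7,0,0,0,0,1],[-4.7,-1.1,0,0,0,0,1],[-4.7,-1.1,0,0,0,0,1],[-4.7,-1.1,0,0,0,0,1],[-4.7,-1.1,0,0,0,0,1],[-4.7,-1.1,0,0,0,0,1],[-4.7,-1.1,0,0,0,0,1],[-4.6,-1.1,0,0,0,0,1],[-2,-0.4,0,0,0,0,1],[0,0,0,0,0,-0.13,1],[0,0,0,0,0,-0.14,1],[0,0,0,0,0,-0.14,1],[0,0,0,0,0,0,1]]' 40
python3 - <<'E'
from h import *
c=r.camera("wrist"); cv2.imwrite("pics/w1.png",c["frame"][:,:,::-1])
for t in ["thick_feeler","thin_feeler","clamp","mat"]:
        print(t,[(round(d["score"],2),np.round(d["rect"]).tolist()) for d in r.search_frame(c,t)])
E
```

```text
time: 2.48
ee_pos: [0.559, 0.3444, 0.2335]
eef_rot: [-0.002, 1.0, 0.0, -0.0]
ft_force: [-0.6, 0.1, -0.6]
width: 0.0874
thick_feeler [(0.3, [2.0, 204.0, 65.0, 249.0])]
thin_feeler [(0.98, [163.0, 128.0, 196.0, 224.0])]
clamp [(0.6, [198.0, 57.0, 279.0, 107.0]), (0.57, [71.0, 186.0, 154.0, 229.0]), (0.55, [1.0, 199.0, 69.0, 249.0])]
mat []
```

View pics/w1.png

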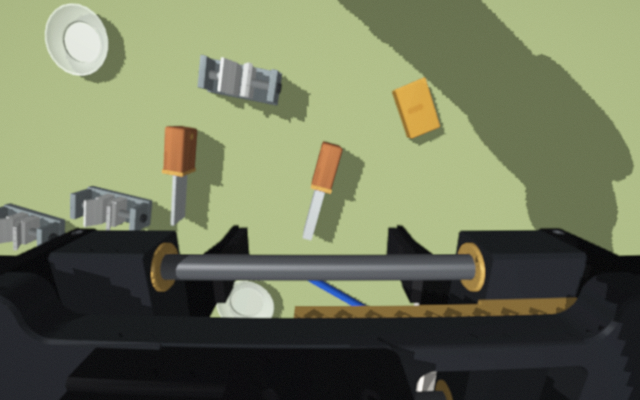

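The wrist view shows the thick feeler at (323,190), handle toward the robot, and the thin one at (178,175). I'll crop it to pick corners.

```bash
python3 - <<'E'
from h import *
c=r.camera("wrist"); crop(c,(290,130,370,250),"pics/w1c.png",5)
E
```

```text
(no output)
```

View pics/w1c.png

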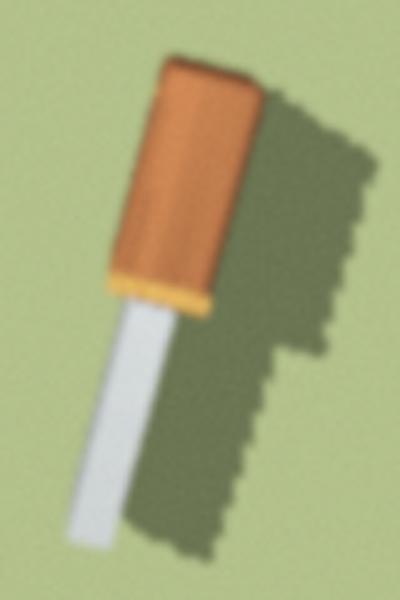

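```bash
python3 - <<'E'
from h import *
w=r.camera("wrist"); s=r.camera("scene")
obs=[(w,np.array([68,538])/5+[290,130],(35,-6,34)),(w,np.array([111,550])/5+[290,130],(35,6,34)),
(w,np.array([109,290])/5+[290,130],(-35,-13,40)),(w,np.array([209,316])/5+[290,130],(-35,13,40)),
(s,np.array([303,455])/5+[310,220],(35,-6,34)),(s,np.array([322,482])/5+[310,220],(35,6,34)),
(s,np.array([502,378])/5+[310,220],(-35,-13,40)),(s,np.array([547,430])/5+[310,220],(-35,13,40))]
def P(p,q):
    x,y,z,a=p; q=np.array(q)/1000; return np.array([x+np.cos(a)*q[0]-np.sin(a)*q[1],y+np.sin(a)*q[0]+np.cos(a)*q[1],z+q[2]])
for o in (obs,obs[:4],obs[4:]):
    f=lambda p:np.concatenate([proj(c,P(p,q))-u for c,u,q in o])
    S=least_squares(f,[.57,.345,0,-.2]); print(np.round(S.x,4),np.round(S.fun,1))
    print("grip",P(S.x,(-47,0,20)))
E
```

```text
[ 0.6059  0.3416  0.002  -0.2594] [ 0.6 -0.5  0.7 -0.8  0.6 -0.2  0.6 -0.2  0.3 -0.4 -0.5 -0.6 -0.7 -0.4
 -2.2 -0. ]
grip [0.56045274 0.35363824 0.02197451]
[ 0.6053  0.3408  0.0054 -0.259 ] [-0.1  0.1  0.1 -0.1 -0.1 -0.   0.1  0. ]
grip [0.55987998 0.35283043 0.02540091]
[ 0.6195  0.3579  0.0212 -0.2524] [ 0.3  0.2 -0.3  0.2  0.5 -0.5 -0.6  0.2]
grip [0.57400192 0.36965939 0.04115164]
```

```bash
python3 -m jog '[[-0.1,0.9,0,0,0,0.13,1],[0,0,3,0,0,0.13,1],[0,0,4,0,0,0,1],[0,0,4,0,0,0,1],[0,0,4,0,0,0,1],[0,0,1.5,0,0,0,1],[0,0,0,0,0,0,1]]' 40
python3 - <<'E'
from h import *
c=r.camera("wrist"); cv2.imwrite("pics/w2.png",c["frame"][:,:,::-1])
print(r.read_state()["ee_pos"],r.read_state()["eef_rot"])
E
```

```text
time: 3.75
ee_pos: [0.5605, 0.3525, 0.0684]
eef_rot: [0.128, 0.992, -0.0, -0.0]
ft_force: [0.6, 0.2, 1.6]
width: 0.0868
[0.56114305 0.35298496 0.06968946] [1.28140728e-01 9.91755816e-01 4.15716427e-04 4.26045989e-04]
```

View pics/w2.png

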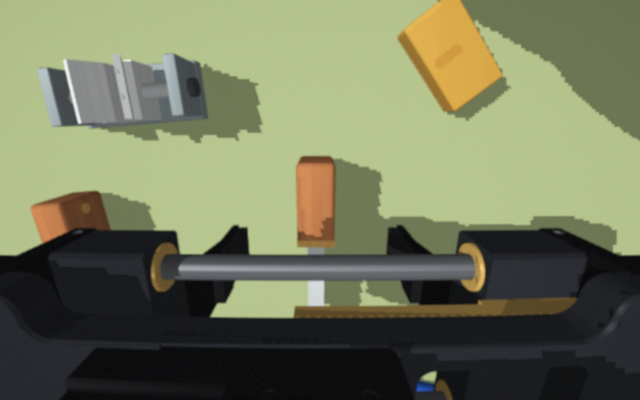

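The handle sits straight and centred between the fingers (316, 200–245), vertical in the picture. I'll go down and close.

```bash
python3 -m jog '[[0,0,3,0,0,0,1],[0,0,2,0,0,0,1],[0,0,0.2,0,0,0,1],[0,0,0,0,0,0,-1],[0,0,0,0,0,0,-1],[0,0,0,0,0,0,-1],[0,0,0,0,0,0,-1],[0,0,0,0,0,0,-1],[0,0,0,0,0,0,-1]]' 40
```

```text
time: 4.92
ee_pos: [0.5606, 0.3526, 0.0165]
eef_rot: [0.128, 0.992, 0.0, -0.0]
ft_force: [0.4, 0.2, 0.0]
width: 0.0349
```

```bash
python3 -m jog '[[0,0,0,0,0,0,-1],[0,0,0,0,0,0,-1],[0,0,0,0,0,0,-1]]' 40
```

```text
time: 5.3
ee_pos: [0.5606, 0.3525, 0.0165]
eef_rot: [0.128, 0.992, -0.0, -0.0]
ft_force: [-1.4, -1.2, 1.3]
width: 0.0254
```

```bash
python3 -m jog '[[0,0,-1,0,0,0,-1],[0,0,-3,0,0,0,-1],[0,0,-4,0,0,0,-1],[0,0,-4,0,0,-0.13,-1],[0,0,-4,0,0,-0.13,-1],[-1.4,-3.8,-1,0,0,0,-1],[-1.4,-3.8,0,0,0,0,-1],[-1.4,-3.8,0,0,0,0,-1],[-1.4,-3.8,0,0,0,0,-1],[-1.4,-3.8,0,0,0,0,-1],[-1.4,-3.8,0,0,0,0,-1],[-1.4,-3.8,0,0,0,0,-1],[-1.4,-3.8,0,0,0,0,-1],[-1.4,-3.8,0,0,0,0,-1],[-1.4,-3.8,0,0,0,0,-1],[0,0,0,0,0,0,-1],[0,0,0,0,0,0,-1]]' 40
python3 - <<'E'
from h import *
c=r.camera("wrist"); cv2.imwrite("pics/w3.png",c["frame"][:,:,::-1])
print(r.read_state()["ee_pos"],r.read_state()["eef_rot"],r.read_state()["width"])
for t in ["clamp","mat"]:
        print(t,[(round(d["score"],2),np.round(d["rect"]).tolist()) for d in r.search_frame(c,t)])
print("proj",proj(c,np.array([.633,-.085,.02])))
c=r.camera("scene"); cv2.imwrite("pics/s3.png",c["frame"][:,:,::-1])
crop(c,(200,140,330,240),"pics/s3c.png",6)
E
```

```text
time: 7.42
ee_pos: [0.7017, -0.0262, 0.1867]
eef_rot: [-0.002, 1.0, 0.0, -0.0]
ft_force: [-0.2, 0.1, -2.6]
width: 0.0256
[ 0.70164751 -0.02544943  0.18669355] [-2.31061605e-03  9.99997190e-01  5.29171100e-04 -3.55502108e-05] 0.025294886680941736
clamp [(0.87, [352.0, 68.0, 449.0, 125.0]), (0.63, [214.0, 93.0, 311.0, 154.0])]
mat [(0.84, [3.0, 1.0, 120.0, 72.0])]
proj [263.85097536 123.97034688]
```

View pics/w3.png

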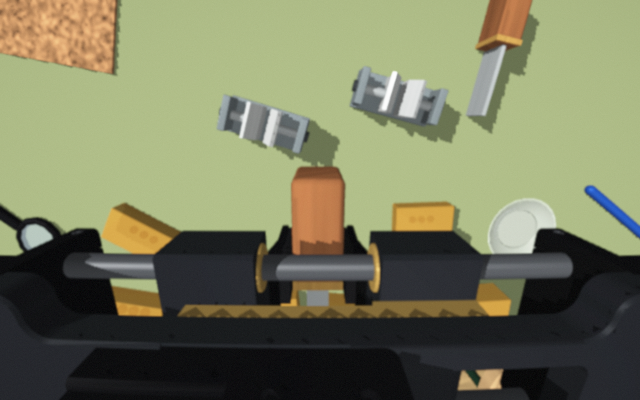

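View pics/s3.png

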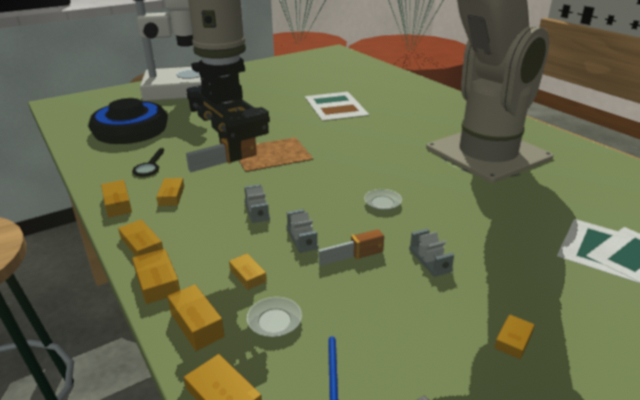

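The target clamp is at wrist (265,124), matching the projected (264,124) and turned somewhat. The second clamp is at (400,97) and the mat is at top left. I'll crop for the corners.

```bash
python3 - <<'E'
from h import *
c=r.camera("wrist"); crop(c,(205,80,325,170),"pics/w3c.png",6.6)
E
```

```text
(no output)
```

View pics/w3c.png

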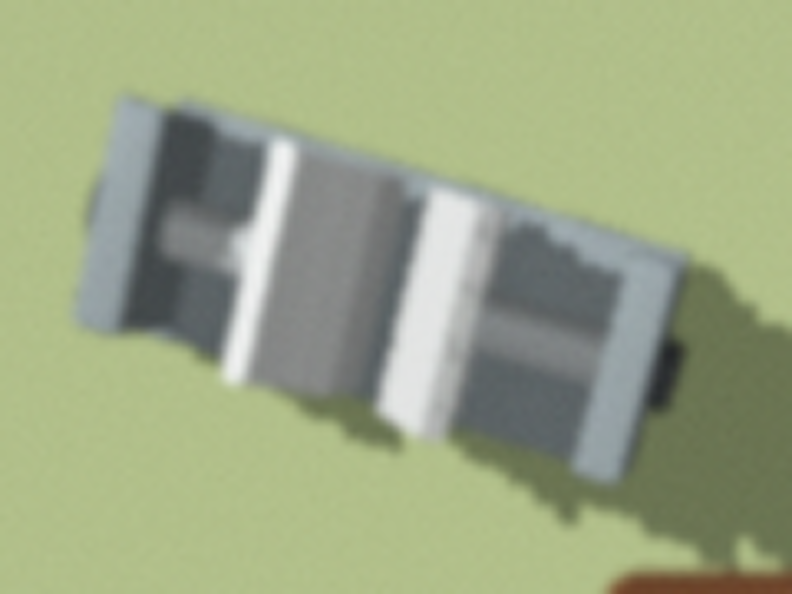

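View pics/s3c.png

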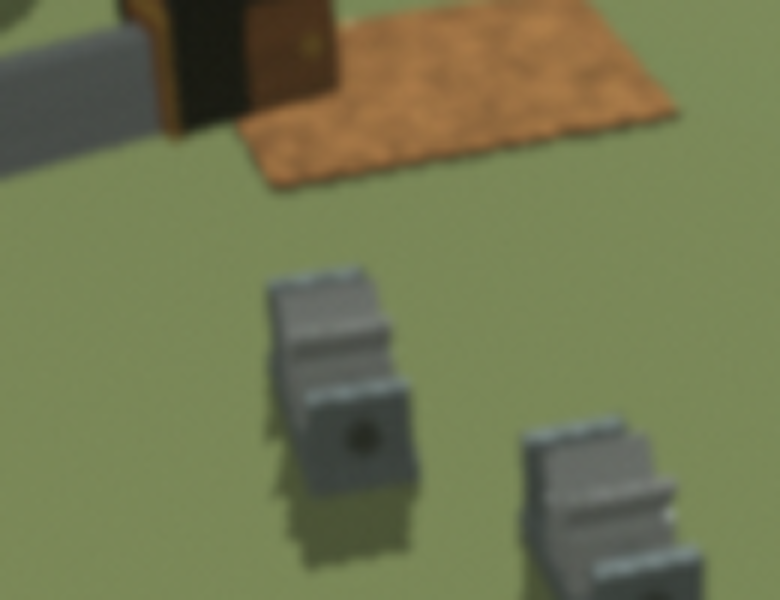

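```bash
cat > fitc.py <<'E'
from h import *
def P(p,q):
    x,y,z,a=p; q=np.array(q)/1000; return np.array([x+np.cos(a)*q[0]-np.sin(a)*q[1],y+np.sin(a)*q[0]+np.cos(a)*q[1],z+q[2]])
E
python3 - <<'E'
from fitc import *
w=r.camera("wrist"); s=r.camera("scene")
cw=lambda u,v:np.array([u,v])/6.6+[205,80]
cs=lambda u,v:np.array([u,v])/6+[200,140]
posts=[(w,cw(122,95),(-20,-45)),(w,cw(78,325),(20,-45)),(w,cw(688,258),(-20,45)),(w,cw(625,484),(20,45))]
sp=[(s,cs(305,402),(20,45)),(s,cs(410,383),(-20,45))]
lips=[(w,cw(298,145),(-18,-14,51)),(w,cw(248,383),(18,-14,51)),(w,cw(432,190),(-18,14,51)),(w,cw(378,415),(18,14,51))]
for name,A,B in (("posts w",posts,[]),("posts w+s",posts+sp,[]),("lips",[],lips),("all",posts+sp,lips)):
    f=lambda p:np.concatenate([proj(c,P((p[0],p[1],0,p[2]),(*q,p[3])))-u for c,u,q in A]+[proj(c,P((p[0],p[1],0,p[2]),q))-u for c,u,q in B]+[[0.0*p[3]]])
    S=least_squares(f,[.633,-.085,-.25,40.]); print(name,np.round(S.x,4),np.round(S.fun,1))
# mat
d=r.camera("side"); crop(d,(250,280,410,400),"pics/sdm.png",5)
# held feeler projected: cross check blade in scene given tcp
print(np.linalg.inv(w["camera_from_world"])[:3,3])
print(tri((s,cs(357,392)),(w,cw(656,370))))
E
```

```text
posts w [ 0.6333 -0.0835 -0.2763 34.1659] [ 1.1 -1.5  0.2  1.8 -0.4 -1.4 -0.9  1.2  0. ]
posts w+s [ 0.6332 -0.0826 -0.2737 39.4205] [ 0.3 -2.1 -0.6  2.   0.3 -1.7 -0.3  1.6 -1.   0.7  0.5  0.7  0. ]
lips [ 0.6321 -0.0864 -0.2683 40.    ] [-3.7 -0.9 -3.7 -0.8  3.8  0.2  3.6  1.8  0. ]
all [ 0.6326 -0.085  -0.2713 35.4375] [-0.9 -2.3 -1.6  1.4 -2.  -2.4 -2.3  0.4 -1.   1.7  0.4  1.7 -2.2 -0.4
 -2.3 -0.4  5.3  0.8  5.   2.4  0. ]
[ 0.62913466 -0.02619404  0.33839715]
(array([ 0.64492458, -0.03916198,  0.04124751]), np.float64(0.04569732903005885))
```

View pics/sdm.png

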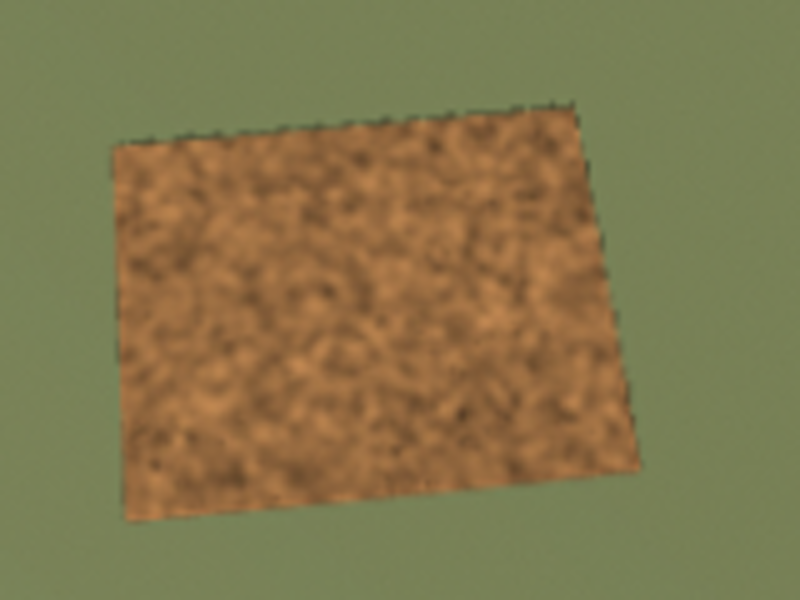

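Mat axes are near world axes and its corners are clear. Next I'll move in line with the clamp's gap for a symmetric second view.

```bash
python3 -m jog '[[0.1,-2.5,0,0,0,0,-1],[0.1,-2.6,0,0,0,0,-1],[0.1,-2.6,0,0,0,0.136,-1],[0,0,0,0,0,0.136,-1],[0,0,0,0,0,0,-1],[0,0,0,0,0,0,-1]]' 40
python3 - <<'E'
from fitc import *
c=r.camera("wrist"); crop(c,(230,70,410,205),"pics/w4c.png",4.4); cv2.imwrite("pics/w4.png",c["frame"][:,:,::-1])
st=r.read_state(); p=st["ee_pos"]; print(p,st["eef_rot"],st["ft_force"])
from scipy.spatial.transform import Rotation as R
T=R.from_quat(st["eef_rot"]).as_matrix(); a=np.arctan2(-T[1,0],-T[0,0]); print("yaw",a)
m=p+0.047*np.array([np.cos(a),np.sin(a),0]); m[2]-=0.0165
for q in [(-95,-13,40),(-95,13,40),(-95,-13,0),(-95,13,0)]: print("handle",proj(c,P((*m,a),q)))
for q in [(0,0,51),(20,0,10),(-20,0,10),(-18,-14,51),(18,-14,51),(-18,14,51),(18,14,51),(-18,-4,34),(18,-4,34),(-18,4,34),(18,4,34)]: 
    u=proj(c,P((.633,-.0845,0,-.272),q)); print(q,np.round(u,1),np.round((u-[230,70])*4.4))
E
```

```text
time: 8.57
ee_pos: [0.6992, -0.1031, 0.1865]
eef_rot: [0.132, 0.991, 0.0, -0.0]
ft_force: [-0.3, 0.1, -1.9]
width: 0.0261
[ 0.69914695 -0.10316538  0.18652793] [1.32276612e-01 9.91212825e-01 1.82024672e-04 7.05681701e-06] [ 0.60305831 -0.06518674 -1.42983585]
yaw -0.2653308468127949
handle [288.83326546 175.31922607]
handle [344.92672606 175.42529954]
handle [295.28710197 162.767538  ]
handle [338.54769493 162.85238421]
(0, 0, 51) [317.7 124.6] [386. 240.]
(20, 0, 10) [317.4 142. ] [385. 317.]
(-20, 0, 10) [317.8 105.7] [386. 157.]
(-18, -14, 51) [303.5 105.5] [323. 156.]
(18, -14, 51) [303.6 142.8] [324. 320.]
(-18, 14, 51) [332.2 105.8] [450. 157.]
(18, 14, 51) [331.4 143.1] [446. 321.]
(-18, -4, 34) [313.9 106.5] [369. 160.]
(18, -4, 34) [313.7 141.7] [368. 315.]
(-18, 4, 34) [321.7 106.5] [403. 161.]
(18, 4, 34) [321.2 141.7] [401. 316.]
```

View pics/w4c.png

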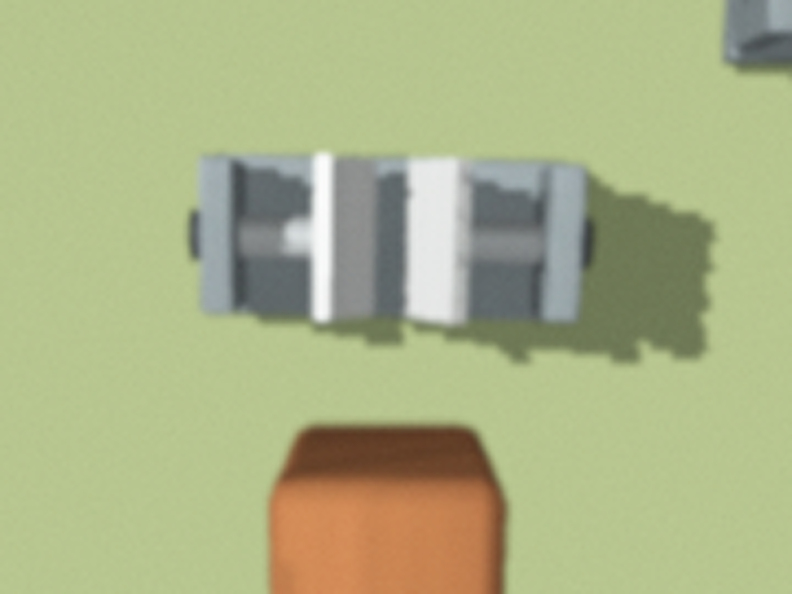

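The gap centre is about 1.3 px right of the tool plane and the clamp yaw is about 0.02 rad more clockwise. The handle is as expected, to within about 2 mm. I'll move over the clamp with those corrections.

```bash
python3 -m jog '[[0,-0.05,0,0,0,0.022,-1],[2.7,0,0,0,0,0,-1],[3,0,0,0,0,0,-1],[3,0,0,0,0,0,-1],[3,0,0,0,0,0,-1],[0,0,3,0,0,0,-1],[0,0,3,0,0,0,-1],[0,0,2.8,0,0,0,-1],[0,0,0,0,0,0,-1],[0,0,0,0,0,0,-1]]' 40
python3 - <<'E'
from h import *
s=r.camera("scene"); crop(s,(190,130,320,230),"pics/s5c.png",6)
d=r.camera("side"); crop(d,(280,150,420,255),"pics/d5c.png",5.5)
w=r.camera("wrist"); cv2.imwrite("pics/w5.png",w["frame"][:,:,::-1])
E
```

```text
time: 9.88
ee_pos: [0.5876, -0.0709, 0.0998]
eef_rot: [0.145, 0.989, 0.0, 0.001]
ft_force: [0.6, -0.2, -1.5]
width: 0.0258
```

View pics/s5c.png

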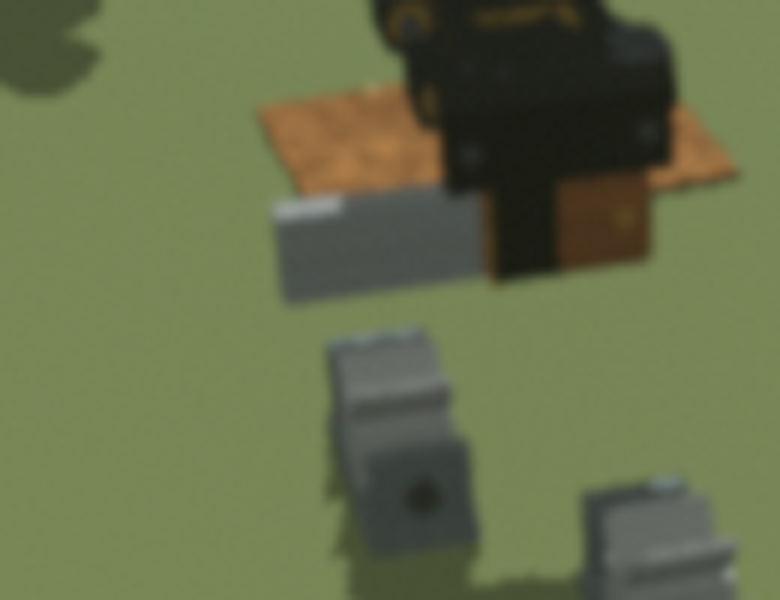

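View pics/d5c.png

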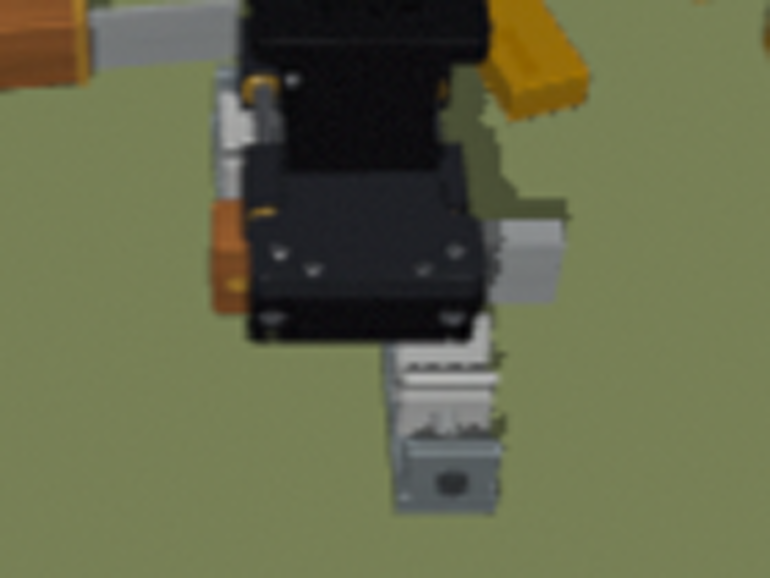

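View pics/w5.png

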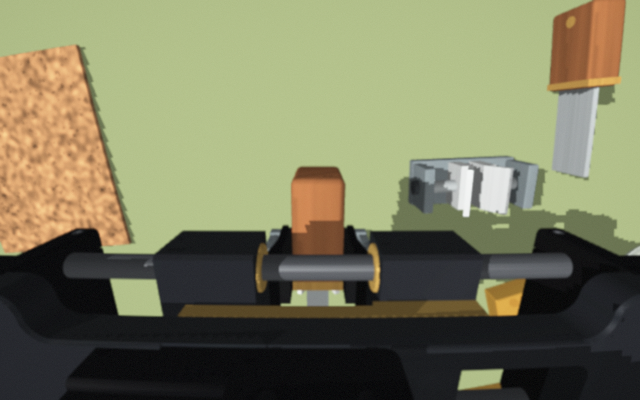

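```bash
python3 - <<'E'
from fitc import *
s=r.camera("scene"); st=r.read_state(); p=st["ee_pos"]
from scipy.spatial.transform import Rotation as R
T=R.from_quat(st["eef_rot"]).as_matrix(); a=np.arctan2(-T[1,0],-T[0,0]); print(p,"yaw",a)
m=p+0.047*np.array([np.cos(a),np.sin(a),0]); m[2]-=0.0165; print(m)
for q in [(35,6,0),(35,6,34),(35,-6,34),(-35,13,0),(-95,13,0),(-95,13,40)]:
    print(q,np.round((proj(s,P((*m,a),q))-[190,130])*6))
print("clamp tops")
for q in [(20,45,40),(-20,45,40),(18,14,51),(-18,14,51),(20,45,0)]:
    print(q,np.round((proj(s,P((.6330,-.0835,0,-.288),q))-[190,130])*6))
E
```

```text
[ 0.58751392 -0.07089908  0.09971036] yaw -0.2908216084122142
[ 0.63254033 -0.08437583  0.08321036]
(35, 6, 0) [284. 305.]
(35, 6, 34) [275. 218.]
(35, -6, 34) [270. 202.]
(-35, 13, 0) [487. 286.]
(-95, 13, 0) [654. 262.]
(-95, 13, 40) [651. 160.]
clamp tops
(20, 45, 40) [356. 463.]
(-20, 45, 40) [471. 445.]
(18, 14, 51) [344. 390.]
(-18, 14, 51) [446. 375.]
(20, 45, 0) [365. 560.]
```

The held blade projects to within about 1 px of where it shows, level and over the clamp. I'll lower it.

```bash
python3 -m jog '[[0,0.05,1.5,0,0,0,-1],[0,0,1.5,0,0,0,-1],[0,0,0.8,0,0,0,-1],[0,0,0.6,0,0,0,-1],[0,0,0.6,0,0,0,-1],[0,0,0,0,0,0,-1]]' 40
```

```text
time: 10.82
ee_pos: [0.5871, -0.0704, 0.0483]
eef_rot: [0.145, 0.989, 0.0, 0.0]
ft_force: [1.9, -0.1, -3.3]
width: 0.0257
```

```bash
python3 -m jog '[[0,0,0.5,0,0,0,-1],[0,0,0.5,0,0,0,-1],[0,0,0.4,0,0,0,-1],[0,0,0.3,0,0,0,-1],[0,0,0,0,0,0,-1],[0,0,0,0,0,0,-1]]' 40
python3 - <<'E'
from h import *
print(r.read_state()["torque"])
s=r.camera("scene"); crop(s,(190,130,320,230),"pics/s6c.png",6)
w=r.camera("wrist"); cv2.imwrite("pics/w6.png",w["frame"][:,:,::-1])
E
```

```text
time: 11.58
ee_pos: [0.5868, -0.0704, 0.0313]
eef_rot: [0.145, 0.989, -0.0, -0.0]
ft_force: [0.8, -0.4, -4.0]
width: 0.0259
[ 0.03915289 -0.20628592  0.12115189]
```

View pics/s6c.png

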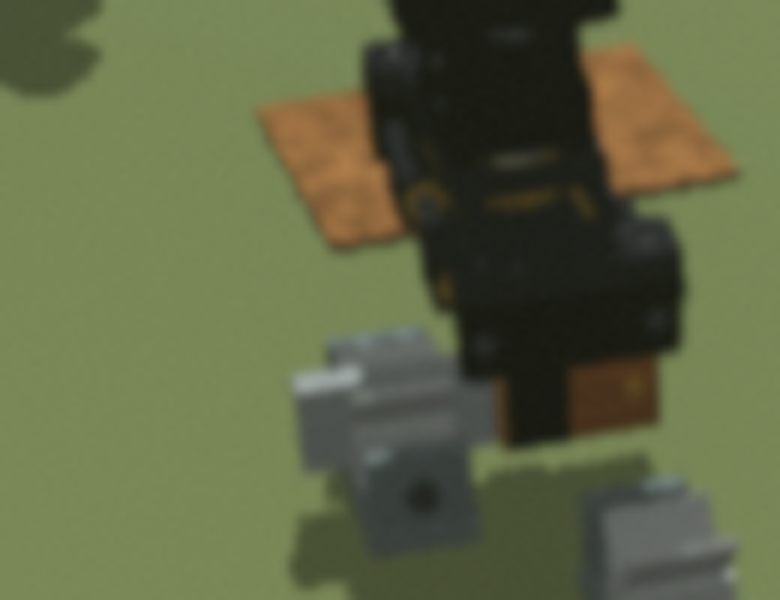

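```bash
python3 -m jog '[[0,0,0.2,0,0,0,-1],[0,0,0.2,0,0,0,-1],[0,0,0.1,0,0,0,-1],[0,0,0,0,0,0,-1],[0,0,0,0,0,0,-1],[0,0,0,0,0,0,-1],[0,0,0,0,0,0,-1],[0,0,0,0,0,0,-1]]' 40
python3 - <<'E'
from fitc import *
s=r.camera("scene"); crop(s,(190,130,320,230),"pics/s7c.png",6)
st=r.read_state(); p=st["ee_pos"]; print(st["torque"],st["ft_force"])
from scipy.spatial.transform import Rotation as R
T=R.from_quat(st["eef_rot"]).as_matrix(); a=np.arctan2(-T[1,0],-T[0,0]); print(p,"yaw",a)
m=p+0.047*np.array([np.cos(a),np.sin(a),0]); m[2]-=0.0165; print(m)
for q in [(35,6,0),(35,6,34),(35,-6,34),(-35,13,0),(-95,13,0),(-95,13,40)]:
    print(q,np.round((proj(s,P((*m,a),q))-[190,130])*6))
E
```

```text
time: 12.68
ee_pos: [0.5871, -0.0704, 0.0266]
eef_rot: [0.145, 0.989, 0.0, 0.0]
ft_force: [2.3, -0.2, -1.2]
width: 0.0256
[-0.12792003 -0.45688333  0.1057826 ] [ 1.71708171 -0.28276603 -2.0849103 ]
[ 0.58709733 -0.07039435  0.02656928] yaw -0.2907285751984982
[ 0.63212499 -0.08386692  0.01006928]
(35, 6, 0) [304. 483.]
(35, 6, 34) [296. 402.]
(35, -6, 34) [291. 385.]
(-35, 13, 0) [500. 463.]
(-95, 13, 0) [661. 438.]
(-95, 13, 40) [658. 343.]
```

View pics/s7c.png

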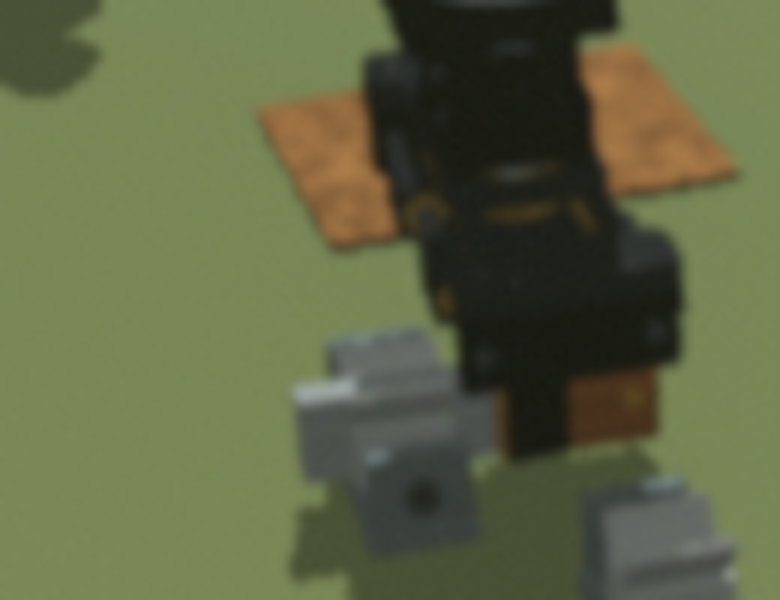

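The blade sits between the jaws at the floor: underside about 10 mm, and its projected corners agree with the picture (tip (303,482)). I'll hold a little longer, then draw out slowly and watch for drag.

```bash
python3 -m jog '[[0,0,0,0,0,0,-1],[0,0,0,0,0,0,-1],[0,0,-0.4,0,0,0,-1],[0,0,-0.5,0,0,0,-1],[0,0,-0.6,0,0,0,-1]]' 40
python3 -m jog '[[0,0,-0.8,0,0,0,-1],[0,0,-1,0,0,0,-1],[0,0,-1.5,0,0,0,-1],[0,0,-2,0,0,0,-1],[0,0,-2,0,0,0,-1],[0,0,0,0,0,0,-1]]' 40
python3 - <<'E'
from fitc import *
s=r.camera("scene"); crop(s,(190,130,320,230),"pics/s8c.png",6)
d=r.camera("side")
C=np.array([onz(d,np.array(u)/5+[250,280],.004) for u in [(115,147),(575,105),(640,468),(127,521)]]); print(np.round(C,3),C.mean(0))
E=np.array([onz(s,u,.004) for u in [(234,154),(297,139),(312,159),(247,168)]]);print(np.round(E,3),E.mean(0))
st=r.read_state(); p=st["ee_pos"]
from scipy.spatial.transform import Rotation as R
T=R.from_quat(st["eef_rot"]).as_matrix(); a=np.arctan2(-T[1,0],-T[0,0]); print(p,"yaw",a)
m=p+0.047*np.array([np.cos(a),np.sin(a),0]); m[2]-=0.0165; print(m)
for q in [(35,6,0),(35,6,34),(35,-6,34),(-35,13,0),(-95,13,0),(-95,13,40)]:
    print(q,np.round((proj(s,P((*m,a),q))-[190,130])*6))
E
```

```text
time: 13.35
ee_pos: [0.5865, -0.0703, 0.0416]
eef_rot: [0.145, 0.989, 0.0, -0.001]
ft_force: [-0.0, 0.8, -4.3]
width: 0.0256
time: 14.1
ee_pos: [0.5883, -0.0706, 0.1169]
eef_rot: [0.145, 0.989, 0.0, 0.002]
ft_force: [0.3, -0.1, -2.4]
width: 0.0261
[[ 0.4   -0.225  0.004]
 [ 0.576 -0.26   0.004]
 [ 0.547 -0.397  0.004]
 [ 0.372 -0.362  0.004]] [ 0.47360993 -0.31060691  0.004     ]
[[ 0.559 -0.356  0.004]
 [ 0.375 -0.344  0.004]
 [ 0.405 -0.219  0.004]
 [ 0.565 -0.267  0.004]] [ 0.47598304 -0.29652787  0.004     ]
[ 0.58690129 -0.07032979  0.11447848] yaw -0.2907704262044159
[ 0.63192838 -0.08380424  0.09797848]
(35, 6, 0) [283. 268.]
(35, 6, 34) [274. 179.]
(35, -6, 34) [269. 164.]
(-35, 13, 0) [487. 249.]
(-95, 13, 0) [655. 225.]
(-95, 13, 40) [652. 122.]
```

View pics/s8c.png

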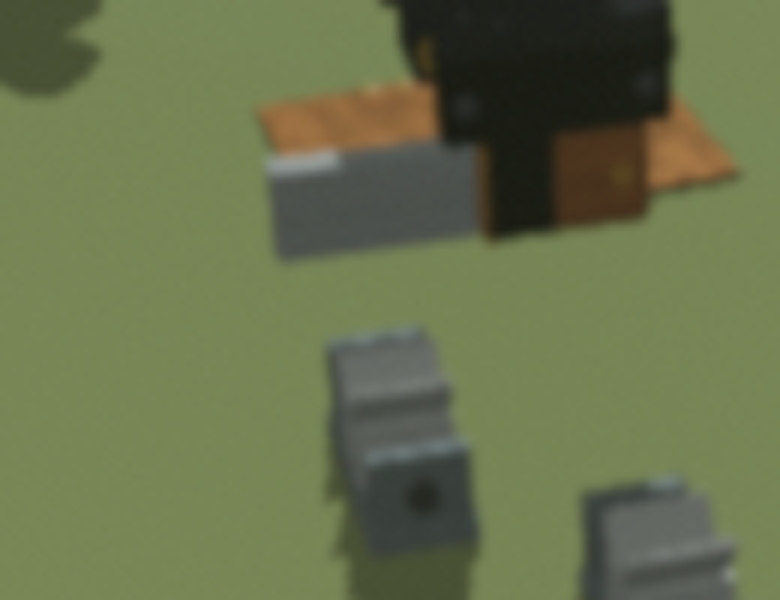

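The blade is out and still upright. Mat centre (0.474, -0.311), yaw about -0.197, from the side view (the coarser scene corners give y 14 mm off, which is acceptable). I'll carry it to the mat.

```bash
python3 -m jog '[[0,0,0,0,0,-0.094,-1],[0.8,-2.3,0,0,0,0,-1],[1.4,-4.3,0,0,0,0,-1],[1.4,-4.3,0,0,0,0,-1],[1.4,-4.3,0,0,0,0,-1],[1.4,-4.3,0,0,0,0,-1],[1.4,-4.2,0,0,0,0,-1],[0.8,-2,0,0,0,0,-1],[0,0,2,0,0,0,-1],[0,0,3,0,0,0,-1],[0,0,2,0,0,0,-1],[0,0,0,0,0,0,-1],[0,0,0,0,0,0,-1]]' 40
python3 - <<'E'
from h import *
d=r.camera("side"); crop(d,(240,240,400,360),"pics/d9.png",5)
s=r.camera("scene"); crop(s,(200,80,330,180),"pics/s9.png",6)
E
```

```text
time: 15.82
ee_pos: [0.4521, -0.3062, 0.0451]
eef_rot: [0.099, 0.995, -0.0, 0.0]
ft_force: [0.2, -0.3, -1.8]
width: 0.0261
```

View pics/d9.png

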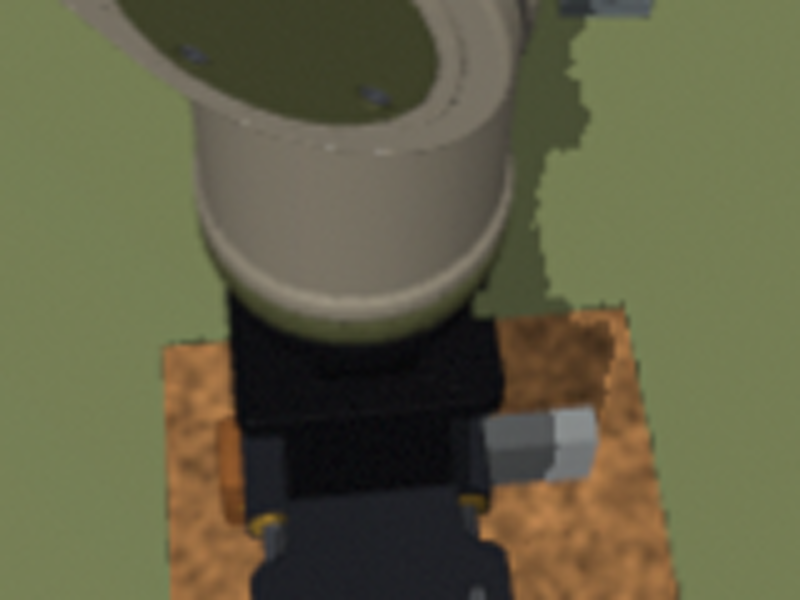

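View pics/s9.png

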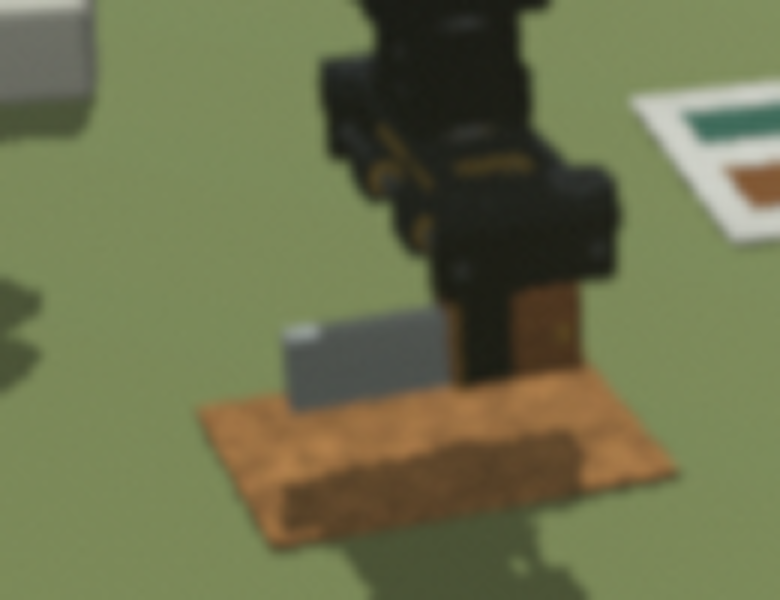

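The feeler is above the mat and well inside its edges, level and aligned. I'll lower the last 24 mm.

```bash
python3 -m jog '[[0,0,1.2,0,0,0,-1],[0,0,0.6,0,0,0,-1],[0,0,0.3,0,0,0,-1],[0,0,0.2,0,0,0,-1],[0,0,0,0,0,0,-1],[0,0,0,0,0,0,-1]]' 40
```

```text
time: 16.68
ee_pos: [0.4525, -0.3057, 0.0217]
eef_rot: [0.098, 0.995, -0.0, 0.0]
ft_force: [0.2, -0.2, -1.8]
width: 0.0258
```

```bash
python3 -m jog '[[0,0,0.1,0,0,0,-1],[0,0,0.05,0,0,0,-1],[0,0,0,0,0,0,-1],[0,0,0,0,0,0,-1]]' 40
```

```text
time: 17.18
ee_pos: [0.4525, -0.3056, 0.0205]
eef_rot: [0.098, 0.995, 0.0, 0.0]
ft_force: [-2.0, 2.1, 5.2]
width: 0.0258
```

Contact felt (+5 N). Release and rise.

```bash
python3 -m jog '[[0,0,0,0,0,0,-0.2],[0,0,0,0,0,0,0.2],[0,0,0,0,0,0,1],[0,0,0,0,0,0,1],[0,0,0,0,0,0,1],[0,0,0,0,0,0,1]]' 40
python3 -m jog '[[0,0,-1.5,0,0,0,1],[0,0,-3,0,0,0,1],[0,0,-4,0,0,0,1],[0,0,-4,0,0,0,1],[-1,4,-3,0,0,0,1],[-1,4,0,0,0,0,1],[-1,4,0,0,0,0,1],[-1,4,0,0,0,0,1],[0,0,0,0,0,0,1],[0,0,0,0,0,0,1]]' 40
python3 - <<'E'
from h import *
d=r.camera("side"); cv2.imwrite("pics/d10.png",d["frame"][:,:,::-1])
s=r.camera("scene"); cv2.imwrite("pics/s10.png",s["frame"][:,:,::-1]); crop(s,(200,80,330,180),"pics/s10c.png",6)
for c in (d,s):
  for t in ["thick_feeler","thin_feeler","mat"]: print(t,[(round(e["score"],2),np.round(e["rect"]).tolist()) for e in r.search_frame(c,t)])
E
```

```text
time: 17.92
ee_pos: [0.4524, -0.3056, 0.02]
eef_rot: [0.098, 0.995, 0.0, 0.0]
ft_force: [-0.2, -0.2, -0.2]
width: 0.0768
time: 19.18
ee_pos: [0.5227, -0.1572, 0.1757]
eef_rot: [0.098, 0.995, -0.0, 0.0]
ft_force: [-1.1, -0.2, 0.8]
width: 0.0871
thick_feeler [(0.82, [286.0, 328.0, 358.0, 346.0])]
thin_feeler [(0.8, [274.0, 147.0, 298.0, 166.0])]
mat [(0.95, [274.0, 301.0, 378.0, 382.0])]
thick_feeler [(0.69, [247.0, 132.0, 303.0, 160.0])]
thin_feeler [(0.85, [319.0, 228.0, 386.0, 264.0])]
mat [(0.93, [233.0, 143.0, 313.0, 170.0])]
```

View pics/d10.png

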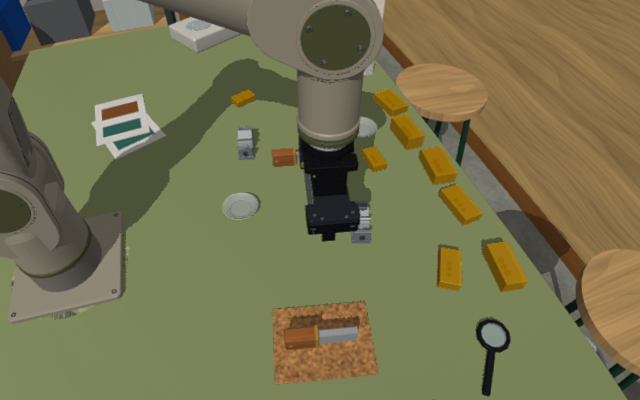

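View pics/s10c.png

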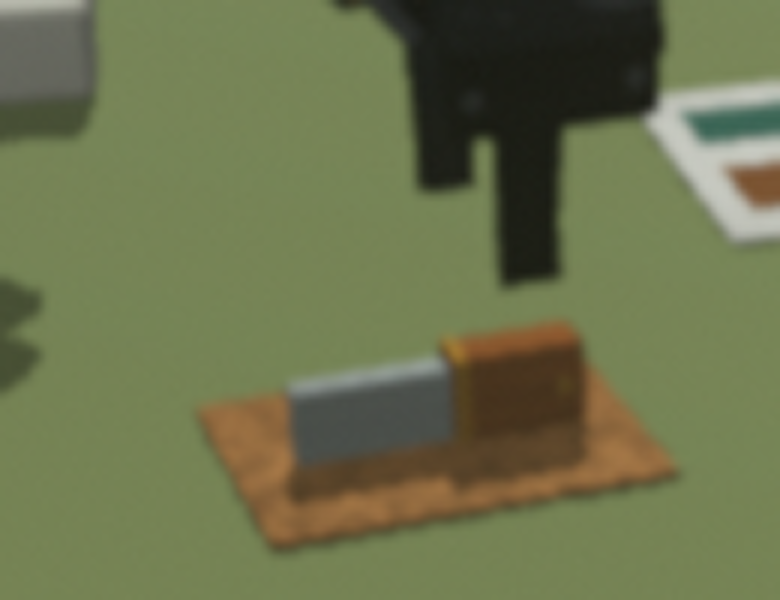

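The feeler stands upright on the mat (side (322,337)), the thin one is where it was, and the gripper is clear. Handing in.

```bash
python3 -c "
from bench import r
print(r.read_state()['joint_vel'].round(3)); print(r.close_job())"
```

```text
[-0.003 -0.    -0.    -0.001  0.001 -0.002 -0.002]
the job is handed in; nothing more can be done
None
```

I tested the clamp with the thick feeler, stood the feeler on the cork mat and handed the job in at about 19 s of the 45 s. The interface gave no verdict.

- **Clamp test:** I used the clamp farthest to the robot's right, at about (0.633, -0.084). The blade went down to its floor, lined up with the gap, and was held there for about 0.9 s. By my estimate its underside was at about 10 mm, and it sat within 2 mm of the middle and 0.02 rad of the line. The blade's corners in the scene picture matched the expected position to about 1 px.
- **Placing:** I drew the blade straight out, set it down on the mat (about 5 N at contact), and released it. The last pictures show it standing upright well inside the mat, with the gripper clear.
- **Thin feeler:** The last pictures show it in the same place as at the start.

**Checks that were weak or disagreed:**
- **Drag force:** The wrist force showed only a few newtons and no clear upward push as the blade went in. That the jaws gripped rests on the pictures and on a 12 mm blade filling an 8 mm gap.
- **Mat position:** The two cameras disagreed by about 14 mm across the mat. I used the side camera, and there was ample margin either way.
- **Grip offset:** The feeler may have been held about 2 mm off the intended grip point, which I allowed for.

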